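Hook the squaring gauge out of its slot and check the corner fence

ROBOT

A 6-joint arm with a two-finger parallel gripper is mounted at the origin on a cart in front of the work surface, level with it; the furniture and walls round the work are solid. World frame = base frame: x ahead of the robot, y to its left, z up, the work surface at z = 0. Lengths are in m, angles in rad, forces in N, time in s.
With the tool pointing down it reaches from about 0.3 to 0.775 m from the base axis. Payload 14.6 kg.
Tool frame: the origin (TCP) lies between the finger pads; the fingertips stand 8 mm ahead of it and the grasp point (between the pads) lies 11 mm behind it (bot.tcp_to_tips is the distance from the TCP to the fingertips, in m); z points along the fingers, y is the line along which they close (so a half turn about z gives the same grasp; the last joint's range is limited). The gripper opens to 85 mm and grips with 20 to 120 N. Pads are 22 mm wide; open, the fingers measure 114 mm over their backs; the gripper's body (76 mm by 85 mm) begins 54 mm behind the grasp point. The pads swing forward as they close: fully open they stand 13 mm farther back than shut.
Start: joints at [1.195, 0.3, 1.521, -0, 1.321, -0.067], TCP at [0.167, 0.524, 0.239] pointing down, gripper open.
Joint ranges: [-3.03, 3.03], [-0.79, 2.21], [0.23, 2.52], [-1.04, 4.18], [0, 3.07], [-2.55, 2.55]. Speed limits (rad/s): [2.22, 2.22, 2.57, 3.14, 3.14, 3.14].

INTERFACE

Orientations are given as [roll, pitch, yaw] about the fixed x, y, z axes, in that order (R = Rz(yaw) Ry(pitch) Rx(roll)).
In Python, from station import status, viewer, ticket, bot gives the robot as it stands.
- The arm moves only by the tool play_rows, never from a script. Its argument "series" is a list that holds one entry, the list of rows, each a list of 4 numbers: the shift along the world's x, y, z in m, then the turn about the world's z in degrees. A call has 1 to 12 rows; each row is the pose to reach, as a shift and turn from the pose commanded when the call began; what a row does not reach only later rows make up. A row lasts 1/12 s, in which the tool goes at most 41.7 mm and 7.16 degrees, less where a joint would pass 70% of its speed; a pose out of reach is approached as far as the arm can. A call with a gripper value outside its range is refused whole. "grip" is the closure in counts, from 0 (fully open) to 255 (shut), set as the call begins (left out, the last holds). The fingers move at their own pace and stop on an object; "newtons" is the grip in N (left out, the last holds). Time passes only in rows, so rows that repeat a pose let the fingers close. It gives the time, the measured TCP pose, the force, the opening and the grip force at its end, in the units of the state.
- status.sense(): the state, without advancing time (a new reading comes with each control period).
- viewer.grab_frame(name): name is "side" or "top"; returns (picture, depth): 400x640x3 uint8, red, green, blue; 400x640 float32, m along the optical axis (not along the pixel's ray), 0 where there is no reading.
- viewer.calibration(name): a dict with "camera_matrix" (3x3 intrinsics, pixels), "position" and "attitude" of the camera in the world. Camera axes: x right, y up, looking along -z (the intrinsics and any distortion apply to the point x, -y, -z); pixel columns grow to the right and rows downward; lengths in m; the calibration is good to about 2 mm. A picture is of the moment at which its call begins. calibration takes no time and is no camera call.
- ticket.finish_job(): hands the job in; it is judged then, once.
The state is a dict: "t": time; "qpos": joint angles; "qd": joint speeds; "effort": joint torques, N m; "eef_pos": TCP position; "tool_rot": TCP orientation; "ft_force": force on the tool from outside, world axes, zero at the start; "torque": the same for the moment, N m; "finger_gap": finger opening in m; "grasp_force": force on a finger pad.
Only numpy, scipy, OpenCV 4.12 (cv2) and the standard library are available. Lean on these libraries where they do the work, as an engineer would, in place of code of your own. Each camera call takes 0.05 s, during which the arm holds its last target. There are 200 camera calls.

TASK

The flat steel squaring gauge has slid to the back of the low slot under the grey magazine. Take the hooked pick from its stand, reach the hook into the slot and drop its tip into the gauge's window, draw the gauge forward until about two thirds of its length or more stands out of the slot, and lay the pick back in its stand the way it was; keep your fingers off the gauge until it stands out. Then carry the gauge flat into the corner of the fence, hold it pressed against the end stop and the side fence at the same time for a moment, and leave it lying there flush against both faces, with the other things on the desk left where they are.

Things in the scene. Friction and masses are not known exactly. Their poses are not given: they have to be found in the camera images.
- magazine: Fixed grey cabinet, 160 deep, 98 wide, 165 mm high. Origin: middle of the slot mouth at desk level; x points into the slot, y left. Slot: 54 wide, 42 high, 150 mm deep, closed at the back, its floor is the desk. Front face at x = 0; a visor overhangs it by 30 mm, 125 to 165 mm above the desk, so a hand at the mouth must lean back towards the robot.
- gauge_center (a point): Centre (half-way up) of the loose flat steel gauge, 90 long (x), 44 wide (y), 14 mm thick, 0.2 kg. x points to its far solid end. It starts flat and nearly straight in the slot, near end 20 to 40 mm behind the mouth. A through window 30 long, 24 mm wide is centred 20 mm from the centre towards the near end (near crossbar 10 mm thick). Grip it across the 44 mm width at the window.
- gauge: the same gauge; origin at the centre of its underside, same axes
- gauge_window (a point): middle of the gauge's window (half-way up), 20 mm from gauge_center towards the near end (-x)
- pick_grip (a point): Grip point on the centre line of the black handle of the loose hooked pick (0.12 kg); x along its toe, z up when the toe is level. Handle 14 mm wide (y) x 16 mm, leaning back 25 degrees from vertical, 48 to 130 mm from the heel along the lean; this point is at 100 mm: 42.3 mm behind and 90.6 mm above the heel. Gripped along the lean across the 14 mm, the toe stays level.
- pick_tip (a point): lower end of the pick's tip, centre of its rounded end (radius 3 mm): 78 mm ahead of the heel and 9 mm below it; same axes
- pick: The same pick; origin at the heel, where toe and leaning shank meet, on the toe's centre line; same axes. The toe is a level round steel rod 6 mm thick, 78 mm long, towards +x; at its front end the tip turns straight down and ends 12 mm below the toe's centre line.
- stand: Fixed metal stand, base 178 x 76 x 8 mm. Origin at desk level below the resting heel (heel at z = 29 mm), x along the toe. The toe lies level on a block between ribs 18 mm apart, 37 mm high; the tip hangs in the gap x = 65 to 82 mm before a stop 42 mm high; the handle leans on a saddle with cheeks 24 mm apart. The pick lifts straight up and goes back straight down, settling a few mm.
- stand_tip (a point): where the lower end of the pick's tip (point pick_tip) belongs when it rests in the stand
- stand_grip (a point): where pick_grip belongs when the pick rests in the stand
- fence: Fixed corner fence: base plate 6 mm thick with an end stop and a shorter side fence at a right angle. Origin at desk level below the inner corner of the two faces; x points to the end stop, away from the robot, y left to the side fence. Base: x -134 to 16, y -70 to 16 mm. The flush gauge's centre is at x -45, y -22, z 13 mm, its long axis along x.
- end_stop: steel bar across the far end of the fence's base; its face is at fence x = 0, faces the robot, y = -52 to 12 mm, top 24 mm above the desk (18 above the base). Same origin and axes as fence.
- side_fence: short steel bar on the left of the base; its face is at fence y = 0 and faces right, x = -36 to 0 mm only, so that a gripper can hold the gauge at its window behind it; top 24 mm above the desk. Same origin and axes as fence.
- mounting_plate: black plate fixture with two metal pins, 60 x 92 x 26 mm, loose bystander
- pink_model: pink stone dental model, 55 x 71 x 36 mm, loose bystander
- white_model: white dental model, 60 x 73 x 35 mm, loose bystander

How it is judged:
On the way, in this order (a step that is already met when the one before it is completed fails the run):
1. the hooked pick is lifted at least 25 mm off its stand (z of pick_grip in the frame of stand above 0.145 m), for 0.1 s.
2. the gauge is drawn out so that at least 55 mm of it stands out of the slot, lying flat (x of gauge_center in the frame of magazine below -0.01 m and height (world z) of gauge_center below 0.012 m and angle between gauge's own z axis and vertical below 0.1 rad), for 0.1 s.
3. the pick lies in its stand again, released (tip and grip each within 14 mm of their places) (distance between pick_tip and stand_tip below 0.014 m and distance between pick_grip and stand_grip below 0.014 m and contact force between the fingers and pick below 0.1 N and linear speed of pick below 0.03 m/s), for 0.2 s.
4. the gauge, lying in the corner of the fence, is held by the fingers and pressed against the end stop and the side fence at once, with at least 1 N on each (contact force between gauge and end_stop above 1 N and contact force between gauge and side_fence above 1 N and contact force between the fingers and gauge above 0.5 N and angle between the x axis of gauge and the x axis of fence, either way round below 0.06 rad), for 0.2 s.
At the end, for the whole second after the job is handed in: The gauge lies flat on the fence's base in its corner, within 2.5 mm of flush against both the end stop and the side fence and within 2 degrees of square, released and at rest; the pick lies in its stand, tip and grip each within 14 mm of their places, released and at rest (all of step 3 and x of gauge_center in the frame of fence between -0.0475 and -0.0425 m and y of gauge_center in the frame of fence between -0.0245 and -0.0195 m and z of gauge_center in the frame of fence between 0.01 and 0.016 m and angle between the x axis of gauge and the x axis of fence, either way round below 0.035 rad and angle between gauge's own z axis and vertical below 0.035 rad and linear speed of gauge below 0.02 m/s and contact force between the fingers and gauge below 0.1 N); the robot touches nothing.
It fails at once if fingers or arm touch the gauge while less than 50 mm of it stands out of the slot at the start of the work (x of gauge_center in the frame of magazine between -0.005 and 0.12 m and y of gauge_center in the frame of magazine between -0.03 and 0.03 m and height (world z) of gauge_center below 0.03 m and contact force between any of the fingers, the arm and gauge above 0.3 N).
It fails at once if a bystander (black plate fixture, pink model, white model) is moved more than 30 mm (distance of any of mounting_plate, pink_model, white_model from where it was at the start of the episode above 0.03 m).
It also fails if it takes over 72 s, if anything falls off the work surface, if the arm or the gripper's body presses on something with over 40 N, if the wrist force passes 120 N, or if a joint passes its speed limit or range.

## Working session

There is one attempt and no reset: what is moved stays moved. The work goes in short steps, Python scripts to look and compute and a tool call to move; the robot and the scene stay as the last step left them, time stands still between calls to the robot, and variables do not carry over. Pictures are saved under pics/ and viewed, at most 10 in all, crops included, and the job is handed in when it is done.

Besides the shell and the picture viewer there is one more tool, called as a command line: name --argument value ..., lists and objects as JSON in quotes. play_rows: Moves the arm, as the interface text tells. Its arguments: {"type":"object","properties":{"series":{"type":"array"},"grip":{"type":"number"},"newtons":{"type":"number"}},"required":["series"]}

```bash
ls; mkdir -p pics
cat > h.py <<'E'
import numpy as np,cv2
from station import status,viewer,ticket,bot
from scipy.spatial.transform import Rotation as R
def cal(n):
    c=viewer.calibration(n);return c
def rot(c):
    a=np.array(c["attitude"],float)
    if a.shape==(3,3):return a
    return R.from_euler('xyz',a).as_matrix() if a.size==3 else R.from_quat(a).as_matrix()
def world(n,d):
    c=cal(n);K=np.array(c["camera_matrix"]);h,w=d.shape
    v,u=np.mgrid[:h,:w]
    p=np.stack([(u-K[0,2])/K[0,0]*d,-(v-K[1,2])/K[1,1]*d,-d],-1)
    return p@rot(c).T+np.array(c["position"])
def pix(n,P):
    c=cal(n);K=np.array(c["camera_matrix"]);q=(np.array(P)-c["position"])@rot(c)
    return np.stack([K[0,0]*q[...,0]/-q[...,2]+K[0,2],K[1,1]*-q[...,1]/-q[...,2]+K[1,2]],-1)
E
python3 - <<'E'
from h import *
for n in("top","side"):
    print(viewer.calibration(n))
    im,d=viewer.grab_frame(n)
    cv2.imwrite(f"pics/{n}0.png",im[...,::-1]); np.save(f"{n}0.npy",d)
print(status.sense())
E
```

```text
pics
{'camera_matrix': array([[425.82757638,   0.        , 322.77603381],
       [  0.        , 425.82757638, 199.8168466 ],
       [  0.        ,   0.        ,   1.        ]]), 'position': array([-0.01321018,  0.11948168,  1.35530586]), 'attitude': array([ 0.45921958,  0.00140148, -1.33921527])}
{'camera_matrix': array([[457.51746758,   0.        , 317.28912087],
       [  0.        , 457.51746758, 194.08810528],
       [  0.        ,   0.        ,   1.        ]]), 'position': array([ 0.09351731, -0.79415627,  0.7915122 ]), 'attitude': array([ 1.04255417,  0.01279442, -0.44355283])}
{'t': 0.1, 'qpos': array([ 1.19540917e+00,  3.00414545e-01,  1.52153383e+00,  5.15738892e-05,
        1.32070176e+00, -6.66087231e-02]), 'qd': array([ 0.00130387, -0.00267313, -0.0019746 ,  0.00021139,  0.00112706,
        0.00020847]), 'effort': array([ 1.96646193e-03, -5.44365299e+01, -3.62373126e+01, -3.57287968e-05,
        2.91663928e-03,  2.64902468e-05]), 'eef_pos': array([0.16706253, 0.52379686, 0.23877232]), 'tool_rot': array([-3.14054084e+00, -1.20230751e-04,  2.83280136e+00]), 'ft_force': array([0.14175694, 0.15883179, 0.0463006 ]), 'torque': array([-0.03146524,  0.02381593, -0.00012051]), 'grasp_force': 0.0, 'finger_gap': 0.08591189966100109}
```

View pics/top0.png

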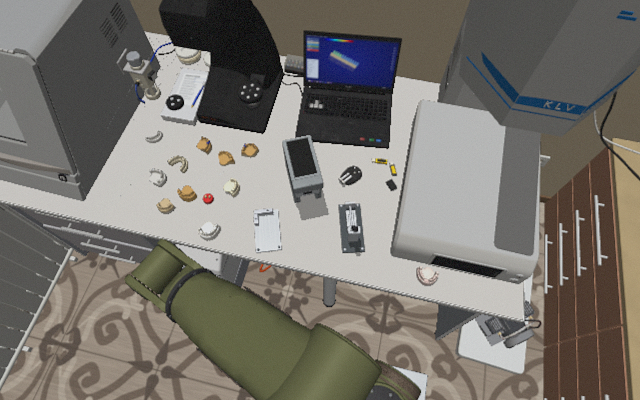

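View pics/side0.png

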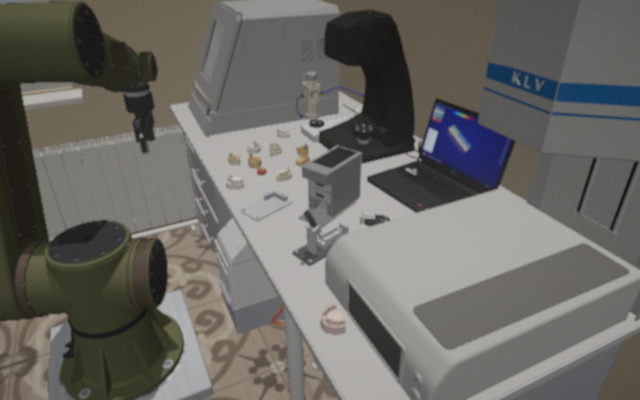

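The top view shows the magazine at about (302,165) with its mouth towards the robot, the fence at (268,230) and the stand with the pick at (350,230). I'll enlarge both views.

Run:
```python
from h import *
im=cv2.imread("pics/top0.png");cv2.imwrite("pics/topc.png",cv2.resize(im[125:265,240:400],None,fx=4.2,fy=4.2,interpolation=cv2.INTER_CUBIC))
im=cv2.imread("pics/side0.png");cv2.imwrite("pics/sidec.png",cv2.resize(im[140:270,230:400],None,fx=4.5,fy=4.5,interpolation=cv2.INTER_CUBIC))
```

```text
(no output)
```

View pics/topc.png

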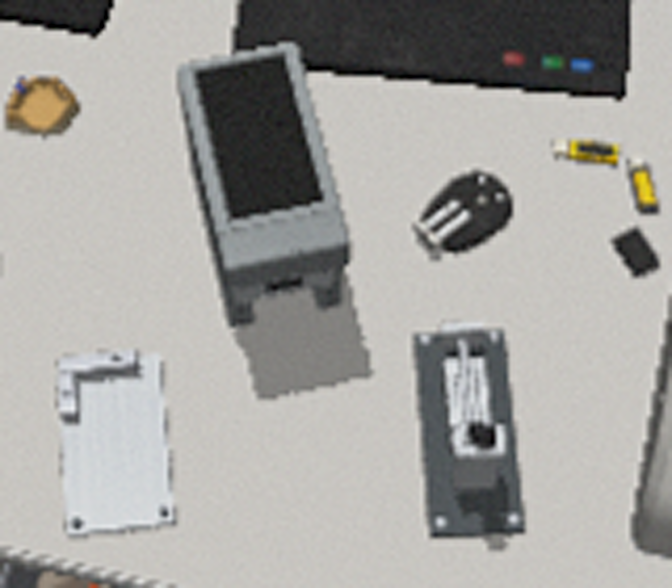

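View pics/sidec.png

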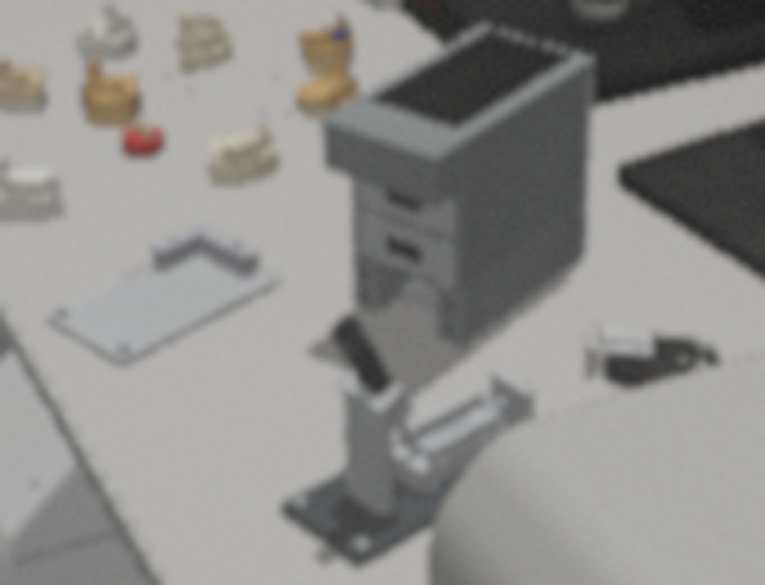

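The top crop shows the stand base with its corners near (415,335), (508,328), (523,533) and (432,538). The fence base corners are near (60,355), (160,353), (175,525) and (68,533), and the magazine's visor edge is near (228,265)–(350,243). The side crop shows the pick's black handle at (360,355) and the gauge as a pale spot inside the slot at (425,300).

Run:
```python
from h import *
def ray(n,uv,z):
    c=cal(n);K=np.array(c["camera_matrix"]);uv=np.array(uv,float)
    d=np.stack([(uv[:,0]-K[0,2])/K[0,0],-(uv[:,1]-K[1,2])/K[1,1],-np.ones(len(uv))],-1)@rot(c).T
    p=np.array(c["position"]);return p+d*((z-p[2])/d[:,2])[:,None]
def crop(l):return np.array(l)/4.2+[240,125]-.4
for nm,l,z in(("stand",[(415,335),(508,328),(523,533),(432,538)],.008),("fence",[(60,355),(160,353),(175,525),(68,533)],.006),("mag",[(180,68),(297,42),(350,243),(228,268)],.165)):
    P=ray("top",crop(l),z)[:,:2];print(nm,P.round(4).tolist())
    e=(P[0]-P[3]+P[1]-P[2]);w=(P[0]-P[1]+P[3]-P[2])
    print(" len",np.linalg.norm(e)/2,"wid",np.linalg.norm(w)/2,"yaw",np.degrees(np.arctan2(e[1],e[0])),np.degrees(np.arctan2(-w[0],w[1])),"ctr",P.mean(0))
d=np.load("top0.npy");W=world("top",d);dd=np.load("side0.npy");S=world("side",dd)
for n,w in(("top",W),("side",S)):
    m=(abs(w[...,0]-.65)<.2)&(abs(w[...,1]-.1)<.2)&(w[...,2]>.155)&(w[...,2]<.175)
    print(n,m.sum(),np.median(w[m][:,2]),cv2.minAreaRect((w[m][:,:2]*1000).astype(np.float32)))
    m=(abs(w[...,0]-.6)<.25)&(abs(w[...,1]-.1)<.25)&(abs(w[...,2])<.02);print("desk z",np.median(w[m][:,2]))
np.save("W.npy",W);np.save("S.npy",S)
c=crop([(482,435)])[0];print("handle top",W[int(c[1])-2:int(c[1])+4,int(c[0])-2:int(c[0])+4].round(3).tolist()[2])
```

```text
stand [[0.63, 0.2167], [0.6542, 0.1423], [0.4794, 0.0962], [0.4588, 0.1655]]
 len 0.17968546801374147 wid 0.07528748609946054 yaw 15.715297988009993 17.299063911897242 ctr [0.55562426 0.15516264]
fence [[0.5453, 0.5007], [0.5661, 0.4201], [0.4233, 0.3669], [0.3974, 0.4478]]
 len 0.15467379763488626 wid 0.08406169701100594 yaw 20.05912451411913 16.147032119376153 ctr [0.48302435 0.43388596]
mag [[0.743, 0.4382], [0.7886, 0.3535], [0.6194, 0.2699], [0.5775, 0.3543]]
 len 0.18711802495432528 wid 0.09523603860929668 yaw 26.591621519133795 27.329382439484572 ctr [0.68211298 0.35396173]
top 123 0.16670274964464382 ((697.0414428710938, 103.39471435546875), (296.5377502441406, 396.0420837402344), 0.9684356451034546)
desk z 0.0025674326505535916
side 137 0.16354661258373115 ((641.033447265625, 282.7913818359375), (33.223106384277344, 84.825439453125), 89.96727752685547)
desk z 0.00032689414250919313
handle top [[0.504, 0.149, 0.125], [0.492, 0.146, 0.154], [0.497, 0.143, 0.145], [0.495, 0.14, 0.15], [0.498, 0.137, 0.145], [0.499, 0.134, 0.146]]
```

```bash
cat > fit.py <<'E'
from h import *
from scipy.optimize import minimize
def box(x0,x1,y0,y1,z0,z1,top=True):
    c=[(x0,y0),(x1,y0),(x1,y1),(x0,y1)];L=[]
    for i in range(4):
        a,b=c[i],c[(i+1)%4]
        if top:L.append(((*a,z1),(*b,z1)))
    return L
M={"mag":(box(-.03,.16,-.049,.049,0,.165)+[((0,-.049,0),(.16,-.049,0)),((-.03,-.049,.125),(-.03,.049,.125))],(.607,.31,27)),
"fence":(box(-.134,.016,-.070,.016,0,.006)+[((0,-.052,.024),(0,.012,.024)),((-.036,0,.024),(0,0,.024)),((-.036,.0,.024),(-.036,.012,.024))],(.54,.475,18)),
"stand":(box(-.089,.089,-.038,.038,0,.008),(.5556,.1552,16.5))}
def grad(n,f):
    g=cv2.GaussianBlur(cv2.cvtColor(cv2.imread(f),cv2.COLOR_BGR2GRAY).astype(np.float32),(0,0),.8)
    return np.minimum(np.hypot(cv2.Sobel(g,-1,1,0),cv2.Sobel(g,-1,0,1)),120)
def pts(L,p,n=60):
    t=np.linspace(0,1,n)[:,None];Q=np.concatenate([np.array(a)*(1-t)+np.array(b)*t for a,b in L])
    r=R.from_euler('z',p[2],degrees=True);return r.apply(Q)+[p[0],p[1],0]
if __name__=="__main__":
    G={n:grad(n,f"pics/{n}0.png") for n in("top","side")}
    ims={n:cv2.imread(f"pics/{n}0.png") for n in G}
    for k,(L,p0) in M.items():
        for cams in(("top",),("side",),("top","side")):
            def cost(s):
                p=np.array(p0)+np.array(s)*[.01,.01,3];c=0
                for n in cams:
                    q=pix(n,pts(L,p)).astype(np.float32);c-=cv2.remap(G[n],q[None,:,0],q[None,:,1],cv2.INTER_LINEAR).mean()
                return c
            best=min((minimize(cost,np.random.default_rng(i).uniform(-1.5,1.5,3),method="Nelder-Mead") for i in range(30)),key=lambda r:r.fun)
            p=np.array(p0)+best.x*[.01,.01,3];print(k,cams,p.round(4),best.fun)
        for n in ims:
            for u,v in pix(n,pts(L,p,40)):ims[n][int(round(v)),int(round(u))]=(0,0,255)
    a=cv2.resize(ims["top"][125:265,240:400],None,fx=4.2,fy=4.2,interpolation=0)
    cv2.imwrite("pics/ov.png",a)
    for n,f in(("top","W.npy"),("side","S.npy")):
        w=np.load(f);im=cv2.imread(f"pics/{n}0.png")
        m=(abs(w[...,0]-.51)<.06)&(abs(w[...,1]-.14)<.04)&(w[...,2]>.095)&(w[...,2]<.17)&(im.max(-1)<75)
        q=w[m];print(n,len(q),q.mean(0).round(4),q.min(0).round(3),q.max(0).round(3)); v,u=np.nonzero(m);print(u.mean(),v.mean(),u.min(),u.max(),v.min(),v.max())
E
python3 fit.py
```

```text
Traceback (most recent call last):
  File "fit.py", line 28, in <module>
    best=min((minimize(cost,np.random.default_rng(i).uniform(-1.5,1.5,3),method="Nelder-Mead") for i in range(30)),key=lambda r:r.fun)
  File "fit.py", line 28, in <genexpr>
    best=min((minimize(cost,np.random.default_rng(i).uniform(-1.5,1.5,3),method="Nelder-Mead") for i in range(30)),key=lambda r:r.fun)
              ~~~~~~~~^^^^^^^^^^^^^^^^^^^^^^^^^^^^^^^^^^^^^^^^^^^^^^^^^^^^^^^^^^^^^^^^^^^^^^^^
  File "fit.py", line 26, in cost
    q=pix(n,pts(L,p)).astype(np.float32);c-=cv2.remap(G[n],q[None,:,0],q[None,:,1],cv2.INTER_LINEAR).mean()
      ~~~^^^^^^^^^^^^
  File "h.py", line 16, in pix
    c=cal(n);K=np.array(c["camera_matrix"]);q=(np.array(P)-c["position"])@rot(c)
  File "h.py", line 5, in cal
    c=viewer.calibration(n);return c
ValueError: time passes only in moves, steps and waits
```

Too many calibration calls, so I'll cache them.

```bash
sed -i 's/^def cal(n):/import functools\n@functools.cache\ndef cal(n):/' h.py; time python3 fit.py
```

```text
mag ('top',) [ 0.6254  0.325  26.4522] -101.55712890625
mag ('side',) [ 0.6255  0.325  27.6227] -95.6302719116211
mag ('top', 'side') [ 0.6251  0.325  26.5362] -196.43533325195312
fence ('top',) [ 0.5208  0.4728 19.417 ] -91.80180358886719
fence ('side',) [ 0.5257  0.4809 26.9899] -81.39515686035156
fence ('top', 'side') [ 0.5305  0.475  17.105 ] -168.53292846679688
stand ('top',) [ 0.5548  0.156  16.6747] -120.0
stand ('side',) [ 0.5496  0.1546 19.8699] -81.4364242553711
stand ('top', 'side') [ 0.5523  0.1558 18.8235] -198.73931884765625
top 26 [0.497  0.1417 0.1442] [0.489 0.133 0.118] [0.512 0.151 0.154]
354.4230769230769 228.15384615384616 352 357 226 230
side 77 [0.5038 0.1337 0.1242] [0.489 0.128 0.096] [0.52  0.14  0.149]
310.0779220779221 218.75324675324674 305 315 211 226
real	0m6.308s
user	0m6.810s
sys	0m0.072s
```

View pics/ov.png

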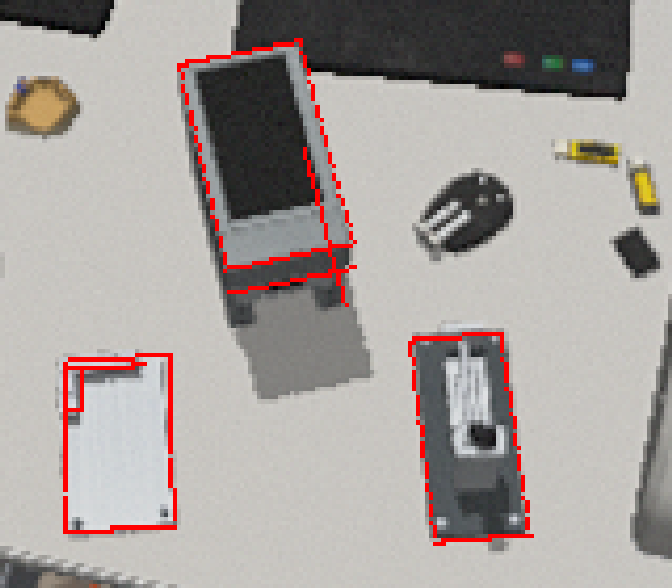

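The overlay fits the magazine well (0.625, 0.325, 26.5°) and the stand from the top view (0.555, 0.156, 16.7°). The fence is only roughly fitted, so I'll refine it later. The grip point at z 0.133 is at about (0.500, 0.140), and I'm moving above it.

play_rows --series '[[[0.333,-0.384,0,34.4],[0.333,-0.384,0,34.4],[0.333,-0.384,0,34.4],[0.333,-0.384,0,34.4],[0.333,-0.384,0,34.4],[0.333,-0.384,0,34.4],[0.333,-0.384,0,34.4],[0.333,-0.384,0,34.4],[0.333,-0.384,0,34.4],[0.333,-0.384,0,34.4],[0.333,-0.384,0,34.4],[0.333,-0.384,0,34.4]]]' --grip 0 --newtons 100

```text
t: 1.1
eef_pos: [0.4826, 0.1594, 0.2392]
tool_rot: [3.142, -0.0, -2.85]
ft_force: [0.9, 0.9, 0.6]
finger_gap: 0.0855
grasp_force: 0.0
```

```bash
cat > fence.py <<'E'
import fit;from fit import *
k="fence"
L,p0=M[k]
# add outer edges of bars
L=L+[((0,-.052,.006),(0,.0,.006)),((-.036,0,.006),(0,0,.006)),((0,-.052,.024),(.012,-.052,.024))]
for clip in(25,50,100):
  G={n:np.minimum(grad(n,f"pics/{n}0.png"),clip) for n in("top","side")}
  for cams in(("top",),("side",),("top","side")):
    def cost(s):
        p=np.array(p0)+np.array(s)*[.01,.01,3];c=0
        for n in cams:
            q=pix(n,pts(L,p)).astype(np.float32);c-=cv2.remap(G[n],q[None,:,0],q[None,:,1],cv2.INTER_LINEAR).mean()
        return c
    rs=sorted((minimize(cost,np.random.default_rng(i).uniform(-1.5,1.5,3),method="Nelder-Mead") for i in range(40)),key=lambda r:r.fun)
    p=np.array(p0)+rs[0].x*[.01,.01,3];print(clip,cams,p.round(4),rs[0].fun)
E
python3 fence.py; python3 -c "
from h import *
c=cal('top');K=c['camera_matrix']
d=np.array([(354.4-K[0,2])/K[0,0],-(228.15-K[1,2])/K[1,1],-1])@rot(c).T;p=c['position'];print(p+d*(.1475-p[2])/d[2],p+d*(.133-p[2])/d[2])
d=np.load('top0.npy');print(status.sense()['eef_pos'])"
```

```text
25 ('top',) [ 0.5237  0.4733 17.3992] -24.91204071044922
25 ('side',) [ 0.5279  0.4843 19.6693] -24.15837287902832
25 ('top', 'side') [ 0.5306  0.4794 17.8307] -48.545257568359375
50 ('top',) [ 0.5237  0.4736 17.6941] -48.5307502746582
50 ('side',) [ 0.5286  0.4838 19.4661] -46.45024871826172
50 ('top', 'side') [ 0.524   0.4733 17.3281] -92.80976867675781
100 ('top',) [ 0.5242  0.4735 17.4852] -86.52088928222656
100 ('side',) [ 0.5274  0.4827 19.8166] -79.93229675292969
100 ('top', 'side') [ 0.5291  0.475  17.4114] -161.94703674316406
[0.49562623 0.14168752 0.1475    ] [0.50173493 0.1419541  0.133     ]
[0.48259104 0.15938897 0.23918776]
```

play_rows --series '[[[0,0,0,0],[0,0,0,0]]]'

```text
t: 1.27
eef_pos: [0.4824, 0.1598, 0.2387]
tool_rot: [3.142, -0.001, -2.853]
ft_force: [0.4, 1.1, -0.2]
finger_gap: 0.0852
grasp_force: 0.0
```

play_rows --series '[[[0.0186,-0.0188,0,0],[0.0186,-0.0188,-0.03,0],[0.0186,-0.0188,-0.06,0],[0.0186,-0.0188,-0.09,0],[0.0186,-0.0188,-0.11,0],[0.0186,-0.0188,-0.1167,0],[0.0186,-0.0188,-0.1167,0],[0.0186,-0.0188,-0.1167,0]]]'

```text
t: 1.93
eef_pos: [0.5004, 0.1432, 0.1236]
tool_rot: [-3.142, 0.001, -2.849]
ft_force: [0.1, 0.2, -0.7]
finger_gap: 0.0854
grasp_force: 0.0
```

play_rows --series '[[[0,0,0,0],[0,0,0,0],[0,0,0,0],[0,0,0,0],[0,0,0,0],[0,0,0,0],[0,0,0,0],[0,0,0,0],[0,0,0,0],[0,0,0,0]]]' --grip 255 --newtons 100

```text
t: 2.77
eef_pos: [0.5004, 0.1427, 0.1229]
tool_rot: [3.141, 0.001, -2.85]
ft_force: [-1.4, 0.5, 5.0]
finger_gap: 0.0127
grasp_force: 97.4
```

Gripped. Lifting straight up and looking.

play_rows --series '[[[0,0,0.01,0],[0,0,0.02,0],[0,0,0.04,0],[0,0,0.06,0],[0,0,0.08,0],[0,0,0.1,0],[0,0,0.1,0],[0,0,0.1,0],[0,0,0.1,0]]]'

```text
t: 3.52
eef_pos: [0.4999, 0.1424, 0.222]
tool_rot: [-3.142, -0.001, -2.85]
ft_force: [0.6, -2.0, -0.7]
finger_gap: 0.0127
grasp_force: 97.5
```

Run:
```python
from h import *
s=status.sense();e=s["eef_pos"];print(e,s["tool_rot"],s["ft_force"],s["grasp_force"])
out=[]
for n in("top","side"):
    im,d=viewer.grab_frame(n);cv2.imwrite(f"pics/{n}1.png",im[...,::-1]);np.save(f"{n}1.npy",d)
    # predicted tip/heel from nominal grip
    r=R.from_euler('z',16.7,degrees=True)
    g=e+[0,0,.011];heel=g+r.apply([.0485,0,-.104]);tip=g+r.apply([.1265,0,-.113])
    q=pix(n,np.array([g,heel,tip]));print(n,q.round(1).tolist())
    c=q.mean(0);x0,y0=int(c[0])-45,int(c[1])-60
    out.append(cv2.resize(im[y0:y0+120,x0:x0+90,::-1],None,fx=4.4,fy=4.4,interpolation=cv2.INTER_CUBIC));print(x0,y0,((q-[x0,y0])*4.4).round().tolist())
cv2.imwrite("pics/lift.png",np.hstack(out))
```

```text
[0.49992911 0.14240583 0.22197108] [-3.14158425e+00 -1.07606230e-03 -2.85008221e+00] [ 0.56361829 -2.00156895 -0.66901761] 97.54324793815613
top [[356.4, 215.4], [352.6, 214.9], [350.3, 194.3]]
308 148 [[213.0, 297.0], [196.0, 294.0], [186.0, 204.0]]
side [[306.4, 181.7], [320.8, 209.4], [341.2, 202.0]]
277 137 [[129.0, 197.0], [193.0, 318.0], [283.0, 286.0]]
```

View pics/lift.png

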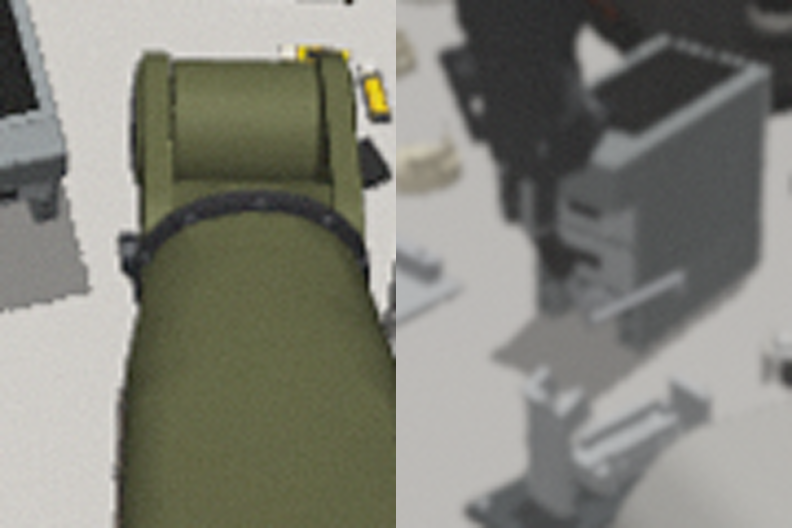

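The side view (right half) shows the toe from about (593,319) to (683,272), within a pixel of where I predicted it. The top view is hidden by the arm. Next I'll locate the gauge from the first side depth image.

Run:
```python
from h import *
im=cv2.imread("pics/side0.png");S=np.load("S.npy")
r=R.from_euler('z',26.5,degrees=True)
Q=r.inv().apply((S-[.625,.325,0]).reshape(-1,3)).reshape(S.shape)
g=cv2.cvtColor(im,cv2.COLOR_BGR2GRAY)
for n in range(2):
  pass
m=(Q[...,0]>-.02)&(Q[...,0]<.14)&(abs(Q[...,1])<.03)&(Q[...,2]>-.01)&(Q[...,2]<.045)
v,u=np.nonzero(m);print(u.min(),u.max(),v.min(),v.max())
for y in range(v.min(),v.max()+1):
    print(y," ".join(f"{x}:{g[y,x]}/{Q[y,x,0]*1e3:.0f},{Q[y,x,1]*1e3:.0f},{Q[y,x,2]*1e3:.0f}" for x in u[v==y]))
W=lambda x,y,z:pix("side",r.apply([x,y,z])+[.625,.325,0]).round(1).tolist()
for a in(20,30,40):print(a,[W(a/1e3,y,z) for y in(-.022,.022) for z in(0,.014)],W(a/1e3+.01,-.012,.014),W(a/1e3+.01,.012,.014))
print("mouth",[W(0,y,z) for y in(-.027,.027) for z in(0,.042)])
```

```text
311 328 198 218
198 313:95/1,30,43 314:94/2,27,44
199 314:88/2,27,40 315:86/2,23,41 316:93/-0,17,45
200 313:87/0,30,36 314:84/-1,24,39 315:84/7,27,34 316:85/12,27,31 317:84/18,27,28 318:86/-2,8,45
201 313:89/-2,28,34 314:87/3,28,31 315:86/9,29,28 316:82/13,28,27 317:82/15,25,27 319:86/31,29,18 320:89/0,1,43 321:99/-0,-3,44
202 313:91/-3,27,31 314:84/3,28,27 315:86/10,29,24 316:83/15,30,21 317:83/19,28,20 318:86/23,27,18 319:90/26,26,17 321:106/39,28,10 322:109/38,23,13 323:110/1,-10,43 324:105/1,-14,44
203 314:85/5,30,22 315:85/4,25,25 316:83/12,27,20 318:86/23,28,14 319:97/29,28,11 320:109/30,25,12 321:114/26,17,17 322:116/32,18,14 323:116/35,16,12 324:108/39,15,11 325:103/46,16,8 326:101/2,-21,43 327:101/1,-26,45
204 313:88/-3,27,23 314:86/0,26,23 315:82/8,28,17 316:84/12,27,16 317:86/18,28,13 318:90/22,26,12 319:99/28,27,8 320:110/26,21,12 321:114/23,15,15 322:114/26,13,14 323:115/29,12,13 324:114/34,11,11 325:111/34,7,13 326:106/38,6,11 327:99/-0,-27,42
205 314:85/5,30,15 315:83/5,26,16 316:84/12,27,12 317:88/15,25,12 318:94/23,28,7 319:104/29,28,3 320:109/29,24,5 321:112/24,16,1
[... 2536 characters left out ...]
/-3,-25,2 327:113/1,-26,-0
216 319:120/-18,-9,-0 320:121/-16,-11,-1 321:121/-17,-16,2 322:120/-10,-15,-2 323:118/-11,-19,-0 324:119/-13,-25,3 325:121/-10,-26,2 326:119/-4,-25,-2 327:118/-1,-28,-2
217 321:121/-19,-17,-1 322:120/-17,-20,-1 323:121/-17,-24,1 324:118/-11,-23,-3 325:120/-11,-27,-1
218 322:120/-20,-22,-2 324:119/-14,-25,-4
20 [[329.6, 212.0], [329.6, 208.3], [318.8, 207.7], [318.7, 204.0]] [329.0, 206.0] [323.1, 203.7]
30 [[331.4, 210.7], [331.5, 207.0], [320.7, 206.4], [320.6, 202.7]] [330.8, 204.7] [324.9, 202.4]
40 [[333.3, 209.4], [333.3, 205.7], [322.5, 205.1], [322.5, 201.5]] [332.6, 203.5] [326.8, 201.2]
mouth [[327.1, 215.3], [327.1, 204.0], [313.8, 209.8], [313.6, 198.7]]
```

The near end of the gauge is about 26 mm behind the mouth, so the window centre is at about x = 50 mm. I'm moving in front of the mouth, with the tip at magazine x = -55 mm.

play_rows --series '[[[-0.012,0.03,0,3],[-0.024,0.065,0,6],[-0.037,0.1016,0,9.8],[-0.037,0.1016,0,9.8],[-0.037,0.1016,-0.03,9.8],[-0.037,0.1016,-0.06,9.8],[-0.037,0.1016,-0.085,9.8],[-0.037,0.1016,-0.096,9.8],[-0.037,0.1016,-0.096,9.8],[-0.037,0.1016,-0.096,9.8],[-0.037,0.1016,-0.096,9.8]]]'

```text
t: 4.53
eef_pos: [0.464, 0.2444, 0.128]
tool_rot: [-3.141, 0.002, -2.679]
ft_force: [0.4, 1.1, -0.5]
finger_gap: 0.0121
grasp_force: 98.0
```

```bash
cat > where.py <<'E'
from h import *
s=status.sense();e=s["eef_pos"];yaw=np.degrees(s["tool_rot"][2])+180
print("t",s["t"],e.round(4),"yaw",yaw,s["ft_force"].round(1))
r=R.from_euler('z',26.5,degrees=True);tip=e+R.from_euler('z',yaw,degrees=True).apply([.1265,0,-.1059])
print("tip bottom mag mm",(r.inv().apply(tip-[.625,.325,0])*1e3).round(1))
E
cat > look.py <<'E'
from h import *;import sys
name,x,y,w,h,f=sys.argv[1],*map(int,sys.argv[2:7]);o=sys.argv[7]
im,d=viewer.grab_frame(name);np.save("d_%s.npy"%o,d);cv2.imwrite(f"pics/{o}_full.png",im[...,::-1])
cv2.imwrite(f"pics/{o}.png",cv2.resize(im[y:y+h,x:x+w,::-1],None,fx=f,fy=f,interpolation=cv2.INTER_CUBIC))
E
python3 where.py; python3 look.py side 265 150 90 80 8 pre
```

```text
t 4.5333 [0.464  0.2444 0.128 ] yaw 26.498787231320705 [ 0.4  1.1 -0.5]
tip bottom mag mm [-53.6  -0.3  22.1]
```

View pics/pre.png

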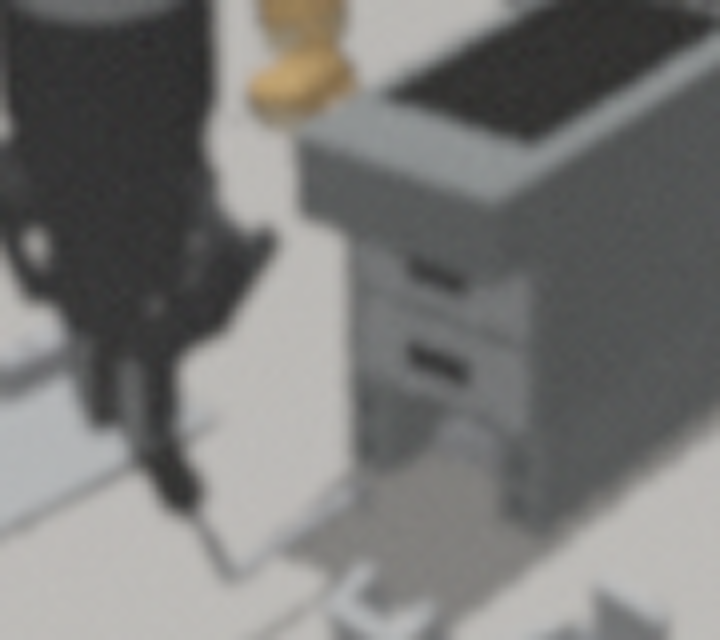

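The side crop shows the toe level, from the heel at (230,578) to the tip near (350,490), pointing at the mouth. I'll check the prediction numerically, then insert.

```bash
python3 -c "
from h import *
e=status.sense()['eef_pos'];r=R.from_euler('z',26.5,degrees=True)
for n,o in(('heel',[.0485,0,-.0939]),('toeend',[.1265,0,-.0939]),('tipbot',[.1265,0,-.1059])):
  print(n,(pix('side',e+r.apply(o))-[265,150])*8)"
```

```text
heel [226.42419874 574.93502939]
toeend [357.98312276 485.26586835]
tipbot [358.63514113 511.3876645 ]
```

play_rows --series '[[[0.007,0.004,-0.002,0],[0.016,0.008,-0.002,0],[0.025,0.0125,-0.002,0],[0.034,0.017,-0.002,0],[0.043,0.0214,-0.002,0],[0.052,0.026,-0.002,0],[0.061,0.0304,-0.002,0],[0.07,0.035,-0.002,0],[0.079,0.0394,-0.002,0],[0.079,0.0394,-0.002,0]]]'

```text
t: 5.42
eef_pos: [0.5439, 0.2843, 0.1251]
tool_rot: [-3.142, 0.002, -2.679]
ft_force: [0.9, 0.6, -1.6]
finger_gap: 0.0123
grasp_force: 98.0
```

play_rows --series '[[[0.007,0.0035,0,0],[0.0135,0.0067,0,0],[0.0135,0.0067,0,0],[0.0135,0.0067,-0.003,0],[0.0135,0.0067,-0.006,0],[0.0135,0.0067,-0.009,0],[0.0135,0.0067,-0.012,0],[0.0135,0.0067,-0.0145,0],[0.0135,0.0067,-0.0145,0],[0.0135,0.0067,-0.0145,0]]]'

```text
t: 6.25
eef_pos: [0.556, 0.2904, 0.1104]
tool_rot: [-3.142, 0.001, -2.679]
ft_force: [-0.2, 0.7, 0.2]
finger_gap: 0.0123
grasp_force: 98.3
```

```bash
python3 where.py
```

```text
t 6.25 [0.556  0.2904 0.1104] yaw 26.50877171917176 [-0.2  0.7  0.2]
tip bottom mag mm [49.3 -0.2  4.5]
```

No vertical force, so the tip is in the window. Drawing the gauge out.

play_rows --series '[[[-0.004,-0.002,0,0],[-0.0081,-0.004,0,0],[-0.0134,-0.0067,0,0],[-0.0206,-0.0103,0,0],[-0.0277,-0.0138,0,0],[-0.0349,-0.0174,0,0],[-0.042,-0.021,0,0],[-0.0492,-0.0245,0,0],[-0.0564,-0.0281,0,0],[-0.0635,-0.0317,0,0],[-0.0707,-0.0352,0,0],[-0.0769,-0.0383,0,0]]]'

```text
t: 7.25
eef_pos: [0.4781, 0.2516, 0.1101]
tool_rot: [-3.142, 0.0, -2.679]
ft_force: [2.6, 1.0, 0.9]
finger_gap: 0.0126
grasp_force: 98.1
```

play_rows --series '[[[-0.005,-0.0025,0,0],[-0.0107,-0.0054,0,0],[-0.0179,-0.0089,0,0],[-0.025,-0.0125,0,0],[-0.0322,-0.0161,0,0],[-0.0394,-0.0196,0,0],[-0.0465,-0.0232,0,0],[-0.0537,-0.0268,0,0],[-0.058,-0.029,0,0],[-0.058,-0.029,0,0],[-0.058,-0.029,0,0]]]'

```text
t: 8.17
eef_pos: [0.4206, 0.2228, 0.1103]
tool_rot: [3.142, -0.001, -2.679]
ft_force: [-2.8, 0.6, 3.6]
finger_gap: 0.0127
grasp_force: 98.4
```

```bash
python3 where.py; python3 look.py side 250 165 100 75 8 out
```

```text
t 8.1667 [0.4206 0.2228 0.1103] yaw 26.50531402008889 [-2.8  0.6  3.6]
tip bottom mag mm [-102.1   -0.3    4.4]
```

View pics/out.png

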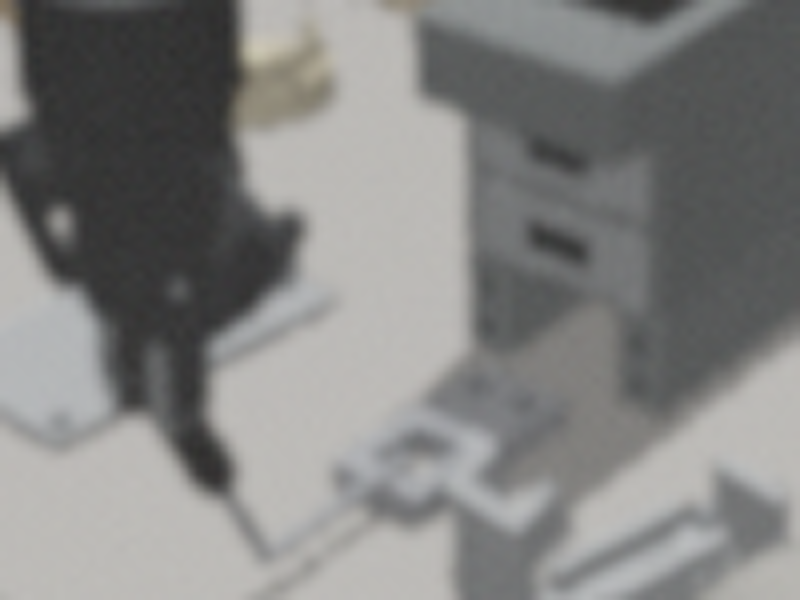

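The gauge is fully drawn out at crop (440,450), with the hook in its window. Returning the pick to the stand.

play_rows --series '[[[0.003,0.0015,0,0],[0.005,0.0025,0.006,0],[0.005,0.0025,0.02,0],[0.005,0.0025,0.05,0],[0.005,0.0025,0.085,0],[0.02,-0.015,0.1126,-2],[0.035,-0.035,0.1126,-5],[0.0598,-0.06,0.1126,-8],[0.0798,-0.0801,0.1126,-9.8],[0.0798,-0.0801,0.1126,-9.8],[0.0798,-0.0801,0.1126,-9.8],[0.0798,-0.0801,0.1126,-9.8]]]'

```text
t: 9.22
eef_pos: [0.5004, 0.1431, 0.2224]
tool_rot: [3.141, -0.001, -2.85]
ft_force: [0.5, 0.2, -0.8]
finger_gap: 0.0127
grasp_force: 98.0
```

play_rows --series '[[[0,0,0,0],[0,0,0,0]]]'

```text
t: 9.38
eef_pos: [0.5003, 0.1436, 0.2228]
tool_rot: [3.142, -0.0, -2.849]
ft_force: [0.2, -0.3, -1.5]
finger_gap: 0.0124
grasp_force: 98.0
```

play_rows --series '[[[0,-0.0005,-0.025,0],[0,-0.0005,-0.05,0],[0,-0.0005,-0.065,0],[0,-0.0005,-0.075,0],[0,-0.0005,-0.083,0],[0,-0.0005,-0.09,0],[0,-0.0005,-0.095,0],[0,-0.0005,-0.099,0],[0,-0.0005,-0.099,0],[0,-0.0005,-0.099,0]]]'

```text
t: 10.22
eef_pos: [0.5009, 0.1424, 0.124]
tool_rot: [-3.142, 0.001, -2.85]
ft_force: [-0.3, 0.3, -1.1]
finger_gap: 0.012
grasp_force: 98.2
```

play_rows --series '[[[0,0,-0.001,0],[0,0,-0.001,0],[0,0,-0.001,0],[0,0,-0.001,0],[0,0,-0.001,0],[0,0,-0.001,0],[0,0,-0.001,0],[0,0,-0.001,0]]]' --grip 0

```text
t: 10.88
eef_pos: [0.5007, 0.1423, 0.1227]
tool_rot: [-3.142, 0.0, -2.85]
ft_force: [-0.8, -0.7, -0.4]
finger_gap: 0.0858
grasp_force: 0.0
```

play_rows --series '[[[0,0,0.03,0],[0,0,0.07,0],[-0.03,0.02,0.09,0],[-0.06,0.05,0.1,0],[-0.1,0.09,0.1,0],[-0.13,0.12,0.1,0],[-0.15,0.15,0.1,0],[-0.15,0.17,0.1,0],[-0.15,0.17,0.1,0],[-0.15,0.17,0.1,0]]]'

```text
t: 11.72
eef_pos: [0.3501, 0.3132, 0.2226]
tool_rot: [-3.141, -0.0, -2.847]
ft_force: [0.4, -0.6, -0.4]
finger_gap: 0.0855
grasp_force: 0.0
```

```bash
python3 look.py side 240 180 110 80 7 ret; python3 look.py top 240 125 160 140 4 tret; python3 where.py
python3 - <<'E'
import cv2,numpy as np
a=cv2.imread("pics/ret.png");b=cv2.imread("pics/tret.png")
cv2.imwrite("pics/both.png",np.hstack([cv2.resize(a,(385,280)),cv2.resize(b,None,fx=.6,fy=.6)[:280]]))
E
```

```text
t 11.8167 [0.3509 0.3119 0.2226] yaw 16.703577041374643 [ 0.3 -1.2 -0. ]
tip bottom mag mm [-126.5   89.   116.7]
```

View pics/tret.png

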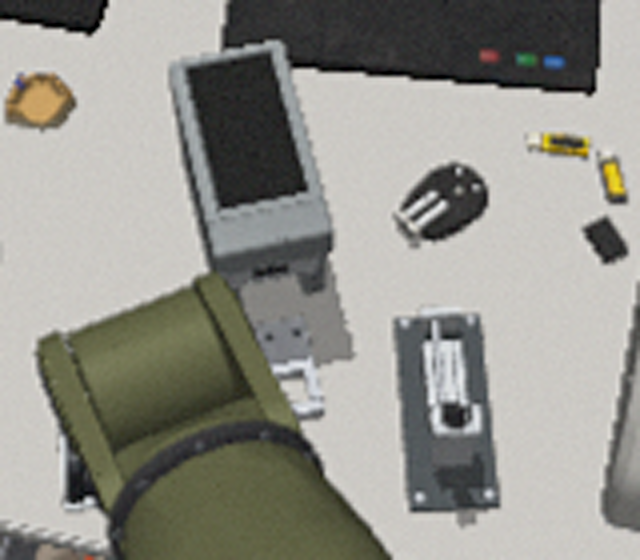

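The top view shows the pick back in its stand, with the handle at about (457,415), the same pixel as before. The gauge lies at about (290,370), partly hidden by the arm. I'll clear the arm away and fit the gauge and the fence.

play_rows --series '[[[-0.02,-0.04,0,0],[-0.02,-0.08,0,0],[-0.02,-0.12,0,0],[-0.02,-0.16,0,0],[-0.02,-0.2,0,0],[-0.02,-0.24,0,0],[-0.02,-0.28,0,0],[-0.02,-0.32,0,0],[-0.02,-0.34,0,0],[-0.02,-0.34,0,0]]]'

```text
t: 12.65
eef_pos: [0.3303, -0.0314, 0.2228]
tool_rot: [-3.141, 0.0, -2.856]
ft_force: [0.3, -0.3, 0.8]
finger_gap: 0.0856
grasp_force: 0.0
```

```bash
cat > g.py <<'E'
from fit import *
for n in("top","side"):
    im,d=viewer.grab_frame(n);cv2.imwrite(f"pics/{n}2.png",im[...,::-1])
G0={n:grad(n,f"pics/{n}2.png") for n in("top","side")}
z=.014;ga=box(-.045,.045,-.022,.022,0,z)+box(-.035,-.005,-.012,.012,0,z)+[((-.045,-.022,0),(-.045,.022,0)),((-.045,-.022,0),(.045,-.022,0))]
fe=M["fence"][0]+[((0,-.052,.006),(0,.0,.006)),((-.036,0,.006),(0,0,.006)),((0,-.052,.024),(.012,-.052,.024))]
ims={n:cv2.imread(f"pics/{n}2.png") for n in G0}
for k,L,p0 in(("gauge",ga,(.562,.294,26.5)),("fence",fe,(.525,.474,17.5))):
  for clip in(40,100):
   for cams in(("top",),("side",),("top","side")):
    def cost(s):
        p=np.array(p0)+np.array(s)*[.01,.01,4];c=0
        for n in cams:
            q=pix(n,pts(L,p)).astype(np.float32);c-=np.minimum(cv2.remap(G0[n],q[None,:,0],q[None,:,1],cv2.INTER_LINEAR),clip).mean()
        return c
    b=min((minimize(cost,np.random.default_rng(i).uniform(-1.2,1.2,3),method="Nelder-Mead") for i in range(40)),key=lambda r:r.fun)
    p=np.array(p0)+b.x*[.01,.01,4];print(k,clip,cams,p.round(4),round(b.fun/clip,3))
    if cams==("top",): pt=p
  for n in ims:
    for u,v in pix(n,pts(L,pt,30)):ims[n][int(round(v)),int(round(u))]=(0,0,255)
a=cv2.resize(ims["top"][180:265,245:345],None,fx=7,fy=7,interpolation=0)
cv2.imwrite("pics/ov2.png",a)
print(status.sense()["eef_pos"])
E
python3 g.py
```

```text
gauge 40 ('top',) [ 0.5541  0.2915 25.7868] -0.932
gauge 40 ('side',) [ 0.5506  0.2906 30.0183] -0.967
gauge 40 ('top', 'side') [ 0.5552  0.2922 26.9614] -1.89
gauge 100 ('top',) [ 0.5553  0.2935 29.4709] -0.738
gauge 100 ('side',) [ 0.5457  0.2957 29.0365] -0.814
gauge 100 ('top', 'side') [ 0.5552  0.2937 30.1241] -1.528
fence 40 ('top',) [ 0.5237  0.475  17.7794] -0.995
fence 40 ('side',) [  0.5475   0.4195 -20.7032] -0.938
fence 40 ('top', 'side') [ 0.5338  0.4734 13.7413] -1.648
fence 100 ('top',) [ 0.5214  0.4741 19.2669] -0.886
fence 100 ('side',) [  0.5541   0.4342 -32.4793] -0.822
fence 100 ('top', 'side') [ 0.5299  0.4746 16.8105] -1.399
[ 0.33043567 -0.02866784  0.22266588]
```

View pics/ov2.png

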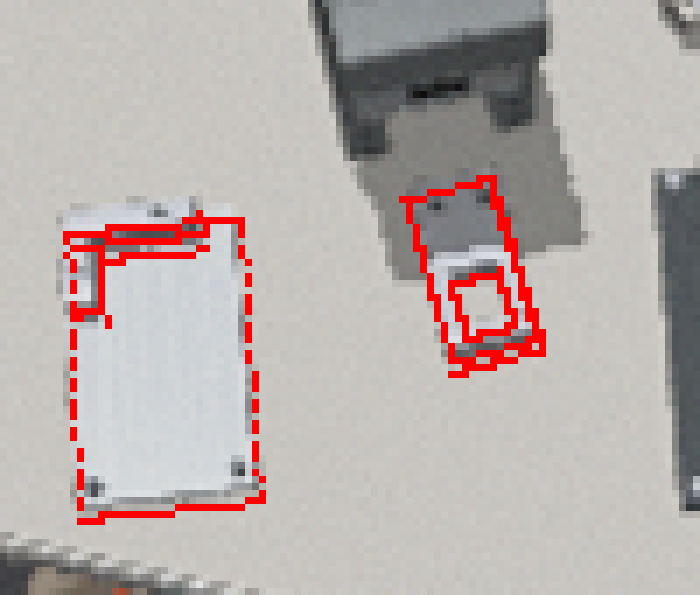

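The overlay sits well on the gauge. On the fence it is about 2 pixels too low, so I'll look closely at the bare fence.

Run:
```python
import cv2,numpy as np
a=cv2.imread("pics/top2.png")[204:256,250:286];b=cv2.imread("pics/side2.png")[186:224,238:296]
s=lambda i,f:cv2.resize(cv2.convertScaleAbs(i,alpha=1.6,beta=-120),None,fx=f,fy=f,interpolation=cv2.INTER_CUBIC)
A=s(a,11);B=s(b,6.8);C=np.zeros((A.shape[0],A.shape[1]+B.shape[1],3),np.uint8);C[:,:A.shape[1]]=A;C[:B.shape[0],A.shape[1]:]=B;print(C.shape,A.shape)
cv2.imwrite("pics/fz.png",C)
```

```text
(572, 790, 3) (572, 396, 3)
```

View pics/fz.png

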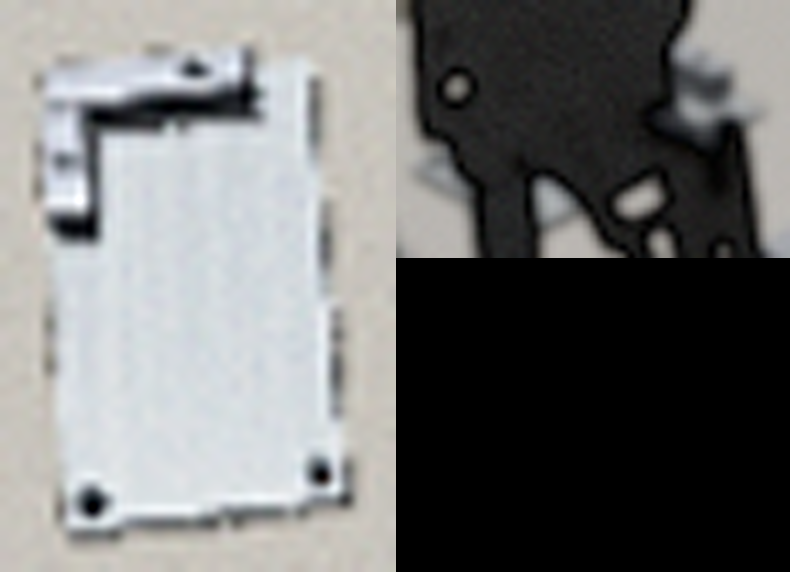

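The crop shows the stop's top front edge running from about (88,106) to (248,88) and the side fence's free end at (88,213). The base corners are at (67,528), (345,497) and (308,57). I'll fit these points.

Run:
```python
from h import *
from scipy.optimize import least_squares
uv=np.array([(88,106),(248,88),(88,213),(67,528),(345,497),(308,57)],float);uv=(uv+.5)/11-.5+[250,204]
P=np.array([(0,0,24),(0,-52,24),(-36,0,24),(-134,16,6),(-134,-70,6),(16,-70,6)])/1e3
f=lambda p:(pix("top",R.from_euler('z',p[2],degrees=True).apply(P)+[p[0],p[1],0])-uv).ravel()
s=least_squares(f,[.525,.474,17.5],x_scale=[.01,.01,1]);print(s.x,(s.fun*11).round(0).reshape(-1,2).tolist())
```

```text
[ 0.52631652  0.48037197 20.49851507] [[-5.0, -2.0], [2.0, -3.0], [2.0, -4.0], [-2.0, 6.0], [3.0, 3.0], [1.0, -0.0]]
```

This gives the fence at (0.526, 0.480, 20.5°), which agrees with the first side-view fit (0.528, 0.483, 19.7°). I'll use (0.527, 0.482, 20°). Now gripping the gauge.

play_rows --series '[[[0.02,0.031,0,1],[0.042,0.064,0,3],[0.063,0.097,0,5],[0.084,0.13,0,7],[0.105,0.162,0,9],[0.127,0.195,0,10.8],[0.148,0.228,0,10.8],[0.17,0.261,0,10.8],[0.19,0.293,0,10.8],[0.2012,0.309,0,10.8],[0.2012,0.309,0,10.8],[0.2012,0.309,0,10.8]]]' --grip 0

```text
t: 13.75
eef_pos: [0.5312, 0.2827, 0.2217]
tool_rot: [3.142, -0.001, -2.659]
ft_force: [-0.7, 0.2, -0.5]
finger_gap: 0.0858
grasp_force: 0.0
```

play_rows --series '[[[0,0,-0.03,0],[0,0,-0.06,0],[0,0,-0.09,0],[0,0,-0.12,0],[0,0,-0.14,0],[0,0,-0.155,0],[0,0,-0.16,0],[0,0,-0.16,0],[0,0,-0.16,0]]]'

```text
t: 14.5
eef_pos: [0.532, 0.2813, 0.0638]
tool_rot: [-3.141, 0.001, -2.662]
ft_force: [0.3, 0.3, -0.1]
finger_gap: 0.0853
grasp_force: 0.0
```

```bash
python3 where.py
```

```text
t 14.5 [0.532  0.2813 0.0638] yaw 27.496156251844297 [ 0.3  0.3 -0.1]
tip bottom mag mm [ 23.8   4.6 -42.1]
```

play_rows --series '[[[0,0,-0.02,0],[0,0,-0.035,0],[0,0,-0.045,0],[0,0,-0.051,0],[0,0,-0.055,0],[0,0,-0.055,0],[0,0,-0.055,0]]]'

```text
t: 15.08
eef_pos: [0.5323, 0.2815, 0.0084]
tool_rot: [-3.142, 0.001, -2.661]
ft_force: [0.4, -0.2, 0.5]
finger_gap: 0.0855
grasp_force: 0.0
```

play_rows --series '[[[0,0,0,0],[0,0,0,0],[0,0,0,0],[0,0,0,0],[0,0,0,0],[0,0,0,0],[0,0,0,0],[0,0,0,0],[0,0,0,0]]]' --grip 255 --newtons 50

```text
t: 15.83
eef_pos: [0.5323, 0.2815, 0.0085]
tool_rot: [-3.141, 0.001, -2.662]
ft_force: [-0.5, -1.0, 5.8]
finger_gap: 0.0431
grasp_force: 50.5
```

play_rows --series '[[[0,0,0.015,0],[-0.01,0,0.035,0],[-0.02,0.01,0.05,0],[-0.04,0.035,0.05,-2],[-0.06,0.065,0.05,-4],[-0.0743,0.095,0.05,-6],[-0.0743,0.125,0.05,-7.5],[-0.0743,0.1413,0.05,-7.5],[-0.0743,0.1413,0.05,-7.5],[-0.0743,0.1413,0.05,-7.5]]]'

```text
t: 16.67
eef_pos: [0.4571, 0.423, 0.0572]
tool_rot: [-3.141, -0.001, -2.791]
ft_force: [-0.3, -0.0, -2.3]
finger_gap: 0.043
grasp_force: 50.6
```

play_rows --series '[[[0,0,-0.01,0],[0,0,-0.02,0],[0,0,-0.03,0],[0,0,-0.037,0],[0,0,-0.041,0],[0,0,-0.043,0],[0,0,-0.043,0],[0,0,-0.043,0]]]'

```text
t: 17.33
eef_pos: [0.4578, 0.4226, 0.0148]
tool_rot: [3.141, 0.0, -2.793]
ft_force: [-0.3, -0.4, -1.2]
finger_gap: 0.0429
grasp_force: 50.8
```

```bash
cat > wf.py <<'E'
from h import *
s=status.sense();e=s["eef_pos"];yaw=np.degrees(s["tool_rot"][2])+180;r=R.from_euler('z',20,degrees=True)
print("t",round(s["t"],2),"yaw",round(yaw,2),"TCP fence mm",(r.inv().apply(e-[.527,.482,0])*1e3).round(1),"F fence",r.inv().apply(s["ft_force"]).round(1),"T",r.inv().apply(s["torque"]).round(2),s["grasp_force"],s["finger_gap"])
E
python3 wf.py
```

```text
t 17.33 yaw 19.99 TCP fence mm [-85.3 -32.2  14.8] F fence [-0.4 -0.3 -1.2] T [-0.08  0.01  0.01] 50.80146819760557 0.04285053766800506
```

play_rows --series '[[[0.0024,0.0009,0,0],[0.0047,0.0017,0,0],[0.0071,0.0026,0,0],[0.0085,0.0031,0,0],[0.0085,0.0031,0,0],[0.0085,0.0031,0,0]]]'

```text
t: 17.83
eef_pos: [0.4632, 0.4246, 0.0145]
tool_rot: [-3.14, -0.009, -2.792]
ft_force: [-26.3, -13.0, 18.3]
finger_gap: 0.0429
grasp_force: 52.3
```

play_rows --series '[[[0.0014,0.0005,0,0],[0.0028,0.001,0,0],[0.0028,0.001,0,0],[0.0028,0.001,0,0]]]'

```text
t: 18.17
eef_pos: [0.465, 0.4249, 0.0144]
tool_rot: [-3.139, -0.012, -2.793]
ft_force: [-36.9, -20.0, 25.7]
finger_gap: 0.0427
grasp_force: 53.0
```

play_rows --series '[[[-0.0028,-0.001,0,0],[-0.0047,-0.0017,0,0],[-0.0047,-0.0017,0,0],[-0.0047,-0.0017,0,0]]]'

```text
t: 18.5
eef_pos: [0.4644, 0.4252, 0.0148]
tool_rot: [3.141, 0.0, -2.792]
ft_force: [-1.4, -0.0, -1.1]
finger_gap: 0.0429
grasp_force: 50.8
```

```bash
python3 wf.py; python3 look.py side 235 170 100 75 8 fin >/dev/null
```

```text
t 18.5 yaw 20.01 TCP fence mm [-78.2 -32.   14.8] F fence [-1.4  0.5 -1.1] T [-0.01  0.12 -0.06] 50.76779544353485 0.04289258673544691
```

play_rows --series '[[[-0.0015,-0.0005,0,0],[-0.0022,0.0014,0,0],[-0.0029,0.0033,0,0],[-0.0036,0.0052,0,0],[-0.0036,0.0052,0,0],[-0.0036,0.0052,0,0]]]'

```text
t: 19.05
eef_pos: [0.4605, 0.4305, 0.0147]
tool_rot: [3.141, 0.0, -2.792]
ft_force: [0.1, 0.6, -0.2]
finger_gap: 0.0424
grasp_force: 50.8
```

play_rows --series '[[[-0.0003,0.0009,0,0],[-0.0007,0.0019,0,0],[-0.0007,0.0019,0,0],[-0.0007,0.0019,0,0]]]'

```text
t: 19.38
eef_pos: [0.4602, 0.4312, 0.0146]
tool_rot: [-3.14, -0.001, -2.793]
ft_force: [1.1, -7.3, 1.0]
finger_gap: 0.043
grasp_force: 51.1
```

```bash
python3 wf.py
```

```text
t 19.38 yaw 19.96 TCP fence mm [-80.1 -24.9  14.6] F fence [-1.4 -7.3  1. ] T [-1.21  0.05 -0.25] 51.13184630870819 0.04297192334621434
```

Contact on both faces confirmed. Now pressing both at once with a softer grip so the gauge can square itself.

play_rows --series '[[[0.0012,0.0008,0,0],[0.0023,0.0015,0,0],[0.0034,0.0023,0,0],[0.0034,0.0023,0,0],[0.0034,0.0023,0,0],[0.0034,0.0023,0,0],[0.0034,0.0023,0,0]]]' --grip 255 --newtons 25

```text
t: 19.97
eef_pos: [0.4621, 0.432, 0.0145]
tool_rot: [-3.138, -0.006, -2.793]
ft_force: [-12.3, -20.4, 13.3]
finger_gap: 0.0424
grasp_force: 52.5
```

```bash
python3 wf.py
```

```text
t 19.97 yaw 19.95 TCP fence mm [-78.1 -24.7  14.5] F fence [-18.6 -14.9  13.3] T [-2.73  2.93 -0.49] 52.48592913150787 0.04244931899387632
```

Both faces carry load. The moment suggests the gauge sits slightly clockwise of the fence, so I'll turn it +1° while pressed and check.

play_rows --series '[[[0,0,0,0.5],[0,0,0,1],[0,0,0,1],[0,0,0,1],[0,0,0,1]]]'

```text
t: 20.38
eef_pos: [0.4625, 0.4316, 0.0145]
tool_rot: [-3.138, -0.006, -2.777]
ft_force: [-9.9, -24.5, 14.5]
finger_gap: 0.0427
grasp_force: 52.6
```

```bash
python3 wf.py
```

```text
t 20.38 yaw 20.89 TCP fence mm [-77.9 -25.3  14.5] F fence [-17.7 -19.6  14.5] T [-3.32  2.73 -0.91] 52.602031230926514 0.04272844386836991
```

play_rows --series '[[[-0.0005,-0.0008,0,0.3],[-0.001,-0.0016,0,0.3],[-0.001,-0.0016,0,0.3]]]'

```text
t: 20.63
eef_pos: [0.4626, 0.4312, 0.0145]
tool_rot: [-3.14, -0.002, -2.772]
ft_force: [0.7, -12.2, 3.3]
finger_gap: 0.043
grasp_force: 51.5
```

```bash
python3 wf.py
```

```text
t 20.63 yaw 21.2 TCP fence mm [-77.9 -25.7  14.5] F fence [ -3.5 -11.7   3.3] T [-2.14  0.54 -0.87] 51.475385427474976 0.042988696195148744
```

play_rows --series '[[[0.0002,-0.0006,0,-0.4],[0.0002,-0.0006,0,-0.4],[0.0002,-0.0006,0,-0.4]]]'

```text
t: 20.88
eef_pos: [0.4625, 0.4313, 0.0146]
tool_rot: [-3.14, -0.001, -2.778]
ft_force: [-0.3, -7.5, 2.0]
finger_gap: 0.0427
grasp_force: 51.2
```

```bash
python3 wf.py
```

```text
t 20.88 yaw 20.85 TCP fence mm [-77.9 -25.6  14.6] F fence [-2.9 -6.9  2. ] T [-1.26  0.44 -0.4 ] 51.244857609272 0.042663139754962574
```

play_rows --series '[[[0,0,0,0],[0,0,0,0],[0,0,0,0],[0,0,0,0],[0,0,0,0],[0,0,0,0]]]' --grip 120

```text
t: 21.38
eef_pos: [0.4624, 0.4321, 0.0146]
tool_rot: [-3.141, -0.0, -2.777]
ft_force: [-0.4, -5.0, 2.0]
finger_gap: 0.0454
grasp_force: 2.2
```

play_rows --series '[[[0,0,0,0],[0,0,0,0],[0,0,0,0],[0,0,0,0],[0,0,0,0],[0,0,0,0]]]' --grip 60

```text
t: 21.88
eef_pos: [0.4625, 0.4324, 0.0147]
tool_rot: [3.141, 0.0, -2.777]
ft_force: [-0.5, -0.0, 0.5]
finger_gap: 0.0655
grasp_force: 0.0
```

play_rows --series '[[[0,0,0.01,0],[0,0,0.03,0],[0,0,0.07,0],[0,0,0.11,0],[-0.03,-0.03,0.15,0],[-0.06,-0.06,0.19,0],[-0.07,-0.1,0.21,0],[-0.07,-0.14,0.21,0],[-0.07,-0.18,0.21,0],[-0.07,-0.22,0.21,0],[-0.07,-0.26,0.21,0],[-0.07,-0.3,0.21,0]]]'

```text
t: 22.88
eef_pos: [0.3919, 0.151, 0.2256]
tool_rot: [-3.141, 0.002, -2.776]
ft_force: [0.6, -0.2, 1.1]
finger_gap: 0.0656
grasp_force: 0.0
```

play_rows --series '[[[-0.01,-0.04,0,0],[-0.02,-0.08,0,0],[-0.03,-0.12,0,0],[-0.03,-0.16,0,0],[-0.03,-0.2,0,0],[-0.03,-0.2,0,0],[-0.03,-0.2,0,0]]]'

```text
t: 23.47
eef_pos: [0.3624, -0.049, 0.2252]
tool_rot: [-3.141, 0.001, -2.781]
ft_force: [0.7, 0.4, -0.1]
finger_gap: 0.0654
grasp_force: 0.0
```

```bash
cat > chk.py <<'E'
from h import *
for n in("top","side"):
    im,d=viewer.grab_frame(n);cv2.imwrite(f"pics/{n}3.png",im[...,::-1]);np.save(f"{n}3.npy",d)
a=cv2.imread("pics/top3.png")[204:256,250:286]
b=cv2.imread("pics/side3.png")[186:224,238:296]
s=lambda i,f:cv2.resize(cv2.convertScaleAbs(i,alpha=1.6,beta=-120),None,fx=f,fy=f,interpolation=cv2.INTER_CUBIC)
A=s(a,11);B=s(b,6.8);C=np.zeros((A.shape[0],A.shape[1]+B.shape[1],3),np.uint8);C[:,:A.shape[1]]=A;C[:B.shape[0],A.shape[1]:]=B
t=cv2.imread("pics/top3.png")[195:260,330:365];t=cv2.resize(t,None,fx=4.7,fy=4.7);C[262:262+t.shape[0],500:500+t.shape[1]]=t
cv2.imwrite("pics/fz3.png",C)
E
python3 chk.py;python3 wf.py
```

```text
t 23.57 yaw 20.9 TCP fence mm [-335.4 -440.7  224.9] F fence [-0.   0.7  0.4] T [ 0.06  0.01 -0.01] 0.0 0.06519472181676977
```

View pics/fz3.png

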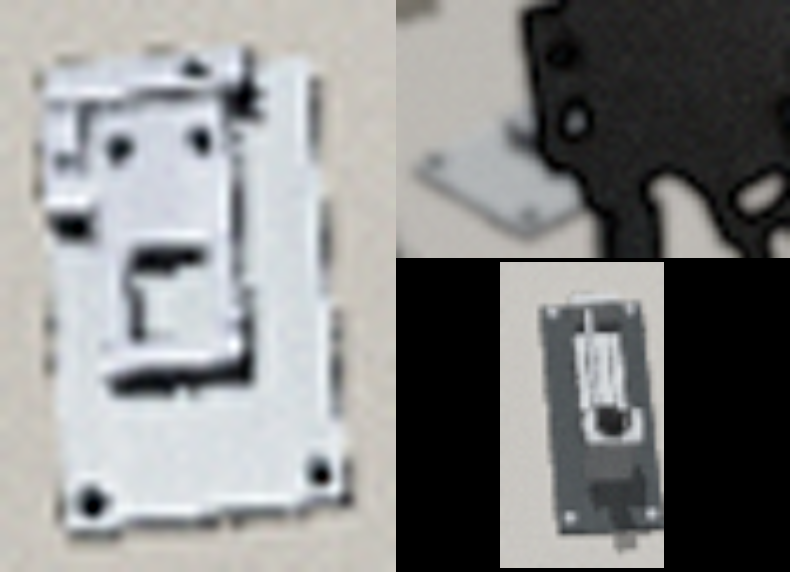

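The gauge lies in the corner with no visible gap at the stop or the side fence. Its edges run parallel to the base, and the pick is seated in its stand. Handing in.

```bash
python3 -c "
from station import ticket;print(ticket.finish_job())"
```

```text
the job is handed in; nothing more can be done
None
```

The job is handed in: the gauge lies flush in the fence corner and the pick is back in its stand, judged from contact forces and one last camera crop, but the hand-in gave no verdict, and I viewed 12 pictures, over the limit of 10.

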